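Hook the extractor flap shut

TASK

Take the hook pole by its orange handle from its rack, put its side finger through the ring eye on the open flap of the white fume extractor and pull the flap shut, past its spring catch and up against its rubber stop. Once it is home, keep a steady pull of about 12 newtons on the ring for one second to seat the seal, never pulling or pushing on the flap with more than 20 newtons and never touching the extractor with the robot itself. Then unhook, leaving the flap shut, and gently lay the pole back in its rack as it was, without disturbing anything else on the bench.

Things in the scene. Friction and masses are not known exactly. Their poses are not given: they have to be found in the camera images.
- hood: white fume extractor, fixed, 170 deep (x) x 204 wide (y) x 290 mm high. Origin: bottom middle of its front face; x points from front to back, y to the left of one facing the front, z up. Solid up to z 130; above, open at front and top (45 mm cap at the back only) between side walls with inner faces at y = +-92; the flap stands in this opening
- flap (a joint): hinge of the aluminium flap (160 wide, 6 thick, 148 mm tall), axis along the extractor's y. 0 = upright; grows as it leans back inside; starts at 0.5 to 0.85 rad. Stays where left, 2 to 3 N at the ring moves it. A ball catch at its right edge is met at 0.10, takes up to 13 N at the ring and is passed at 0.045 rad; shut, it meets a rubber stop, set anew each time between 0 and -0.10 rad
- eye (a point): centre of the steel ring eye on the flap's front; at [-26, 0, 120] mm from flap_hinge in the extractor's frame at joint value 0, turning with the flap about the hinge. Hole 20 mm across, bar 7 mm thick; the hole's axis lies along the hinge axis, so a finger along y passes through sideways and can turn in it. Axes: those of the flap (z up the flap)
- flap_hinge (a point): middle of the flap's hinge axis, on the extractor's front face, 130 mm above the bench; axes those of the extractor
- pole_grip (a point): centre of the orange handle of the hook pole (0.12 to 0.17 kg): a block 90 long (x) x 22 wide (y) x 26 mm high (z); grip it across y from above. x points along the pole to the hook, z up as it lies in the rack. A 10 mm square steel bar runs through it from x = -85 to +205 mm
- pole_hook (a point): the part of the hook to put in the ring, at [200, 20, 0] mm from pole_grip in the pole's axes, on a finger 8 mm thick that leaves the bar's end along the pole's +y and ends in an 11 mm ball at y = 36. With the pole's axes parallel to the extractor's it reaches in from the front; the finger enters the ring towards the extractor's +y
- rack: dark steel rack for the pole, fixed: base 170 x 56 x 10 mm with two upright forks (inner faces 57 mm from the middle along x) that carry the bar on either side of the handle. Slots open to the top, 16 mm wide, floor 53 and mouth about 75 mm above the bench. Origin under its middle, x along the pole as stored (hook end at +x)
- rack_seat (a point): where the centre of the handle rests in the rack, 58 mm above the bench, axes those of the rack; about 12 mm of play along x
- pole: the hook pole; origin and axes as point pole_grip
- flux_bottle: white bottle with red label and black cap, 42 x 100 mm, loose bystander; origin under its centre
- glue_bottle: yellow-green bottle, 34 x 125 mm, loose bystander; origin under its centre
- solder_spool: spool of solder with dark blue flanges, 54 x 42 mm, loose bystander; origin under its centre
- board_5: blue circuit board 66 x 78 x 9 mm lying on the bench, loose bystander; origin under its centre

How it is judged:
By the outcome, as a careful person would: the job done as asked, in the order asked, and still so for the second after the job is handed in, with the robot touching nothing.
It also fails if it takes over 72 s, if anything falls off the work surface, if the arm or the gripper's body presses on something with over 40 N, if the wrist force passes 120 N, or if a joint passes its speed limit or range.

ROBOT

A 6-joint arm with a two-finger parallel gripper is mounted at the origin on a cart in front of the work surface, level with it; the furniture and walls round the work are solid. World frame = base frame: x ahead of the robot, y to its left, z up, the work surface at z = 0. Lengths are in mm, angles in rad, forces in N, time in s.
With the tool pointing down it reaches from about 275 to 1000 mm from the base axis. Payload 8.4 kg.
Tool frame: the origin (TCP) lies at the very end of the fingers, on their centre line; the grasp point (between the pads) lies 19 mm behind it (r.pinch_z is the distance from the TCP to the grasp point, in mm); z points along the fingers, y is the line along which they close (so a half turn about z gives the same grasp; the last joint's range is limited). The gripper opens to 85 mm and grips with 20 to 120 N. Pads are 22 mm wide; open, the fingers measure 114 mm over their backs; the gripper's body (76 mm by 85 mm) begins 54 mm behind the grasp point. The pads swing forward as they close: fully open they stand 13 mm farther back than shut.
Start: joints at [-1.135, 0.353, 1.633, -0, 1.155, -0.002], TCP at [264.966, -566.057, 209.481] pointing down, gripper open.
Joint ranges: [-2.63, 2.63], [-0.92, 2.1], [0.06, 2.66], [-1.3, 4.44], [0, 2.69], [-3.02, 3.02]. Speed limits (rad/s): [2.22, 2.22, 2.79, 3.14, 3.14, 3.14].

INTERFACE

Orientations are given as [roll, pitch, yaw] about the fixed x, y, z axes, in that order (R = Rz(yaw) Ry(pitch) Rx(roll)).
In Python, from rig import r gives the robot as it stands.
- The arm moves only by the tool carry_out, never from a script. Its argument "series" is a list of rows, each a list of 7 numbers: the turn, a rotation vector about the tool's x, y, z as a fraction of full scale, then the shift along the tool's x, y, z as a fraction of full scale, then the gripper command: -1 is fully open, 1 is shut, values between are in proportion. A call has 1 to 8 rows; each row is the pose to reach, as a shift and turn from the pose commanded when the call began, along the tool's axes at that moment, turning the shorter way round; what a row does not reach only later rows make up. Full scale, the value 1, is 0.25 m for a shift and pi rad for a turn. A row lasts 1/8 s, in which the tool goes at most 62.5 mm and 10.7 degrees, less where a joint would pass 70% of its speed; a pose out of reach is approached as far as the arm can. A call with a number of a shift or a turn outside -1 to 1 is refused whole. A call with a gripper value outside its range is refused whole. The fingers move at their own pace and stop on an object; "force" is the grip in N (left out, the last holds). Time passes only in rows, so rows that repeat a pose let the fingers close. It gives the time, the measured TCP pose, the force, the opening and the grip force at its end, in the units of the state.
- r.sense(): the state, without advancing time (a new reading comes with each control period).
- r.grab_frame(name): name is "side" or "top"; returns the picture (420x560x3 uint8, red, green, blue); there is no depth.
- r.get_calibration(name): a dict with "K" (3x3 intrinsics, pixels), "pose" (4x4, takes a point from camera to world coordinates). Camera axes: x right, y up, looking along -z (the intrinsics and any distortion apply to the point x, -y, -z); pixel columns grow to the right and rows downward; lengths in mm; the calibration is good to about 2 mm. A picture is of the moment at which its call begins. get_calibration takes no time and is no camera call.
- r.sign_off(): hands the job in; it is judged then, once.
Trained networks look in the newest picture that a camera, given by its name, has taken for a name from the list of things; names that differ only in an ending like _2 or _b are one class to them, and where a whole thing is asked for, a point or a joint stands for the part that bears it (a point fixed in the world has none). Each returns a list of dicts, best first, with "score" (0 to 1); they miss things now and then, are a little off and sometimes report something else, mostly with a low value. They report only what shows in the picture. A call takes as long as a camera call.
- r.silhouettes(camera, label): "region" (420x560 bool, what is visible of it) and "position" ([row, column] in pixels, amid what is visible of it).
The state is a dict: "clock": time; "qpos": joint angles; "qvel": joint speeds; "joint_efforts": joint torques, N m; "eef_pos": TCP position; "tcp_rot": TCP orientation; "contact_force": force on the tool from outside, world axes, zero at the start; "wrist_torque": the same for the moment, N m; "opening": opening from 0.0 (shut) to 1.0 (fully open); "grasp_force": force on a finger pad.
Only numpy, scipy, OpenCV 4.12 (cv2) and the standard library are available. Lean on these libraries where they do the work, as an engineer would, in place of code of your own. Each camera call takes 0.05 s, during which the arm holds its last target. There are 200 camera calls.

## Working session

There is one attempt and no reset: what is moved stays moved. The work goes in short steps, Python scripts to look and compute and a tool call to move; the robot and the scene stay as the last step left them, time stands still between calls to the robot, and variables do not carry over. Pictures are saved under pics/ and viewed, at most 14 in all, crops included, and the job is handed in when it is done.

Besides the shell and the picture viewer there is one more tool, called after "Request:" as name(argument=value, ...) on one line, values as JSON. carry_out: Moves the arm, as the interface text tells. Its arguments: {"type":"object","properties":{"series":{"type":"array"},"force":{"type":"number"}},"required":["series"]}

```bash
ls; mkdir -p pics
python3 - <<'E'
from rig import r
import cv2,numpy as np
np.set_printoptions(precision=3,suppress=True)
print(r.sense())
for n in("side","top"):
    im=r.grab_frame(n); cv2.imwrite(f"pics/{n}0.png",im[:,:,::-1])
    c=r.get_calibration(n); print(n,c)
    for l in ("hood","flap","eye","pole","pole_grip","pole_hook","rack","flux_bottle","glue_bottle","solder_spool","board_5"):
        try:
            for d in r.silhouettes(n,l)[:2]: 
                ys,xs=np.where(d["region"]); print(n,l,round(d["score"],2),np.round(d["position"]),len(ys),xs.min(),xs.max(),ys.min(),ys.max())
        except Exception as e: print(n,l,e)
E
```

```text
pics
{'clock': 0.0, 'qpos': array([-1.135,  0.354,  1.634, -0.   ,  1.155, -0.002]), 'qvel': array([ 0.002,  0.002, -0.   , -0.   , -0.001,  0.002]), 'joint_efforts': array([  0.001, -60.525, -34.206,   0.   ,   0.01 ,   0.   ]), 'eef_pos': array([ 264.729, -565.583,  208.742]), 'tcp_rot': array([-3.14 ,  0.   ,  0.438]), 'contact_force': array([0.069, 0.903, 0.047]), 'wrist_torque': array([-0.012, -0.013,  0.01 ]), 'grasp_force': 0.0, 'opening': 0.9980199296144637}
side {'K': array([[457.619,   0.   , 280.148],
       [  0.   , 457.619, 210.803],
       [  0.   ,   0.   ,   1.   ]]), 'pose': array([[    1.   ,     0.01 ,     0.017,   662.443],
       [    0.013,     0.335,    -0.942, -1028.888],
       [   -0.015,     0.942,     0.335,   613.564],
       [    0.   ,     0.   ,     0.   ,     1.   ]])}
side hood 0.68 [209. 263.] 8379 218 304 155 268
side flap 0.68 [205. 261.] 2139 229 282 179 227
side eye 0.59 [204. 254.] 2120 229 281 179 227
side pole 0.6 [288. 290.] 660 262 351 275 318
side pole_grip 0.56 [295. 294.] 771 261 352 274 321
side pole_hook 0.68 [295. 292.] 770 261 353 2
[... 492 characters left out ...]
],
       [  -0.925,    0.368,   -0.098,   22.99 ],
       [  -0.001,    0.252,    0.968, 1802.425],
       [   0.   ,    0.   ,    0.   ,    1.   ]])}
top hood 0.67 [214. 253.] 4836 209 295 165 261
top eye 0.62 [221. 260.] 1840 231 287 189 249
top pole 0.83 [242. 346.] 324 321 398 218 251
top pole_grip 0.6 [240. 351.] 353 321 397 211 250
top pole_hook 0.78 [238. 354.] 461 320 398 212 252
top rack 0.65 [247. 340.] 385 320 365 231 259
top flux_bottle 0.44 [215. 167.] 181 161 175 208 223
top glue_bottle 0.69 [221. 260.] 1846 231 286 189 250
top glue_bottle 0.64 [198. 182.] 132 176 188 189 202
top solder_spool 0.58 [247. 399.] 180 391 405 239 254
top board_5 0.66 [271. 307.] 455 295 319 260 280
```

Run:
```python
import cv2
a=cv2.imread("pics/side0.png")[140:380,190:390]; b=cv2.imread("pics/top0.png")[150:290,200:420]
cv2.imwrite("pics/a.png",cv2.resize(a,None,fx=2.5,fy=2.5,interpolation=cv2.INTER_CUBIC)) 
cv2.imwrite("pics/b.png",cv2.resize(b,None,fx=3.6,fy=3.6,interpolation=cv2.INTER_CUBIC))
```

```text
(no output)
```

View pics/a.png

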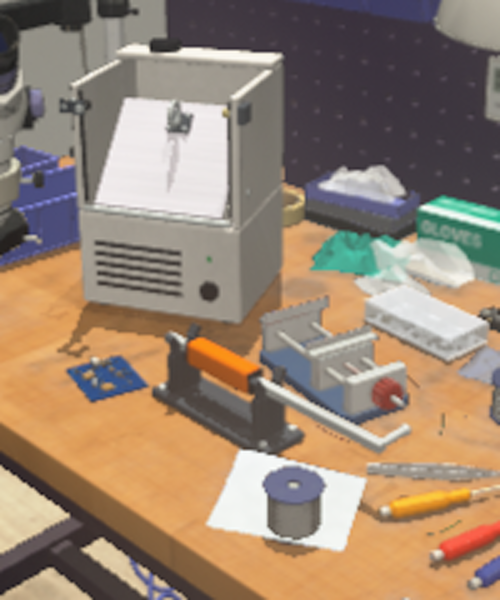

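View pics/b.png

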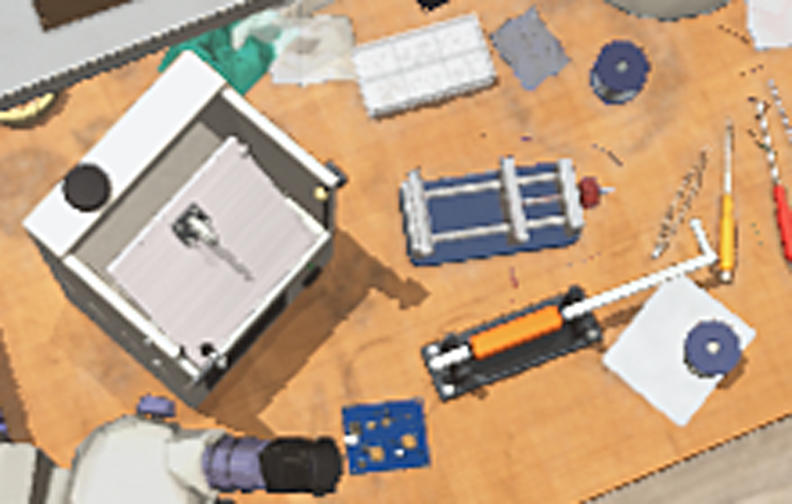

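```bash
cat > h.py <<'E'
from rig import r
import numpy as np, cv2
from scipy.optimize import least_squares
np.set_printoptions(precision=2,suppress=True)
C={n:r.get_calibration(n) for n in("side","top")}
def proj(n,P):
    T=np.linalg.inv(C[n]["pose"]); p=(T[:3,:3]@np.asarray(P,float).T).T+T[:3,3]
    q=p*[1,-1,-1]; q=(C[n]["K"]@q.T).T; return q[:,:2]/q[:,2:]
def pix(n,uv):
    uv=np.array(uv,float)
    return uv/2.5+[190,140] if n=="side" else uv/3.6+[200,150]
def place(p,L): # p=x,y,yaw
    c,s=np.cos(p[2]),np.sin(p[2]); L=np.atleast_2d(L)
    return np.c_[p[0]+c*L[:,0]-s*L[:,1],p[1]+s*L[:,0]+c*L[:,1],L[:,2]]
def ray(n,uv,z):
    K,T=C[n]["K"],C[n]["pose"]; d=np.linalg.inv(K)@[uv[0],uv[1],1]; d=T[:3,:3]@(d*[1,-1,-1]); o=T[:3,3]
    return o+d*(z-o[2])/d[2]
E
cat > f.py <<'E'
from h import *
def fit(obs,x0,f=place):
    g=lambda p:np.concatenate([(proj(n,f(p,[L]))[0]-pix(n,uv)) for n,L,uv in obs])
    s=least_squares(g,x0,loss="soft_l1"); print(s.x,"res",s.fun.reshape(-1,2).tolist() and np.round(np.linalg.norm(g(s.x).reshape(-1,2),axis=1),1)); return s.x
H=[("side",(0,102,0),(82,297)),("side",(0,-102,0),(238,320)),("side",(170,-102,290),(283,60)),("side",(170,102,290),(122,50)),
("top",(170,102,290),(25,222)),("top",(170,-102,290),(190,53)),("top",(0,-102,290),(335,190)),("top",(0,102,290),(203,362))]
print(ray("top",pix("top",(268,272)),290))
g=ray("top",pix("top",(268,272)),290)
best=None
h=fit(H,[g[0],g[1],.8])
P=[("top",(-45,0,71),(475,346)),("top",(45,0,71),(560,316)),("top",(205,0,63),(722,260)),("top",(-85,0,63),(430,362)),("top",(200,36,62),(697,225)),
("side",(205,0,58),(378,447)),("side",(200,38,58),(407,430)),("side",(-45,0,71),(193,345)),("side",(45,0,71),(256,373))]
g=ray("top",pix("top",(517,330)),71)
p=fit(P,[g[0],g[1],-.6])
R=[("top",(-85,28,10),(425,350)),("top",(-85,-28,10),(448,398)),("top",(85,-28,10),(603,342)),
("side",(-85,-28,10),(153,393)),("side",(85,-28,10),(275,452)),("side",(85,28,10),(303,432))]
q=fit(R,[p[0],p[1],p[2]])
def ff(t,L):
    y,u=L[0][1],L[0][2]; a=t[0]; x0=L[0][0]
    return place(h,[[x0*np.cos(a)+u*np.sin(a),y,130+u*np.cos(a)-x0*np.sin(a)]])
F=[("side",(0,80,148),(125,97)),("side",(0,-80,148),(228,107)),("top",(0,-80,148),(238,140)),("top",(0,80,148),(108,268))]
t=fit(F,[.6],ff)
E=[("side",(-26,0,120),(180,118)),("top",(-26,0,120),(195,225))]
fit(E,[.6],ff)
for n in C: print(n,proj(n,ff(t,[(-26,0,120)])), [ (proj(n,ff(t,[(-26,0,120)]))[0]-[190,140])*2.5 if n=="side" else (proj(n,ff(t,[(-26,0,120)]))[0]-[200,150])*3.6])
print("eye",ff(t,[(-26,0,120)]))
E
python3 f.py
```

```text
[555.05 189.74 290.  ]
[555.63 195.83   1.24] res [4.2 4.3 2.8 3.2 1.5 0.6 3.9 7. ]
[638.39 -22.34  -0.83] res [0.5 1.2 0.8 0.7 0.7 1.2 1.1 3.  1.7]
[642.09 -26.71  -0.79] res [0.7 0.8 3.  1.8 2.6 2.5]
[0.75] res [1.6 7.  0.4 2.3]
[0.92] res [1.8 0.7]
side [[258.12 185.62]] [array([170.3 , 114.04])]
top [[257.74 215.64]] [array([207.86, 236.31])]
eye [[575.69 255.08 235.65]]
```

```bash
cat >> f.py <<'E'
def draw(img,n,f,box,L,col):
    for a,b in L:
        pts=(proj(n,f(np.linspace(a,b,2)))-box[:2])*S
        cv2.line(img,*[tuple(np.int32(np.round(x+S/2))) for x in pts],col,1,cv2.LINE_AA)
def boxl(x,y,z):
    v=[(i,j,k) for i in x for j in y for k in z]
    return [(a,b) for i,a in enumerate(v) for b in v[:i] if sum(p!=q for p,q in zip(a,b))==1]
if __name__=="__main__":
    S=4.2;out=[]
    for n,box in(("side",(212,148,307,275)),("top",(200,150,300,277))):
        im=cv2.imread(f"pics/{n}0.png")[box[1]:box[3],box[0]:box[2]]
        im=cv2.resize(im,None,fx=S,fy=S,interpolation=cv2.INTER_CUBIC)
        draw(im,n,lambda L:place(h,L),box,boxl((0,170),(-102,102),(0,290)),(0,0,255))
        out.append(im[:533])
    cv2.imwrite("pics/c.png",np.hstack([cv2.resize(o,(400,533)) for o in out]))
E
python3 f.py>/dev/null
```

```text
(no output)
```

View pics/c.png

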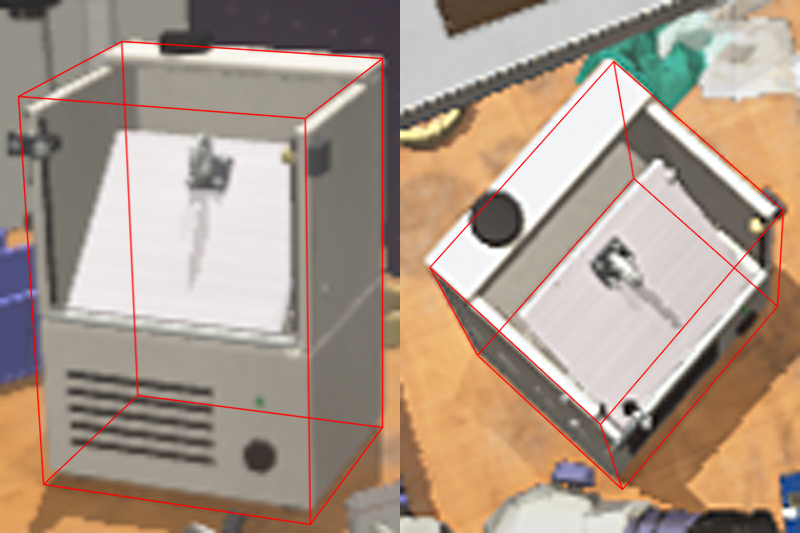

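```bash
cat > g.py <<'E'
import f
from f import *
def pc(n,uv): return [212+uv[0]*95/400,148+uv[1]/4.2] if n=="side" else [200+(uv[0]-400)*.25,150+uv[1]/4.2]
H=[("side",(0,102,0),(47,474)),("side",(0,-102,0),(307,508)),("side",(170,-102,290),(382,58)),("side",(170,102,290),(122,42)),
("side",(0,-102,130),(305,353)),("side",(0,102,290),(27,104)),("side",(0,-102,290),(306,117)),
("top",(170,102,290),(430,263)),("top",(170,-102,290),(613,62)),("top",(0,-102,290),(785,213)),("top",(0,102,290),(612,440)),("top",(0,102,0),(622,487))]
def run(sel,x0,fn):
    g=lambda p:np.concatenate([proj(n,fn(p,[L]))[0]-pc(n,uv) for n,L,uv in sel])
    s=least_squares(g,x0,loss="soft_l1"); print(s.x); print(g(s.x).reshape(-1,2).round(1).tolist()); return s.x
pl3=lambda p,L: place(p,L)+[0,0,p[3]]
run(H,[555,195,1.2],place)
run(H,[555,195,1.2,0],pl3)
run(H[:7],[555,195,1.2],place)
run(H[7:],[555,195,1.2],place)
E
python3 g.py | tail -8
```

```text
[556.38 193.01   1.24]
[[-1.2, 2.3], [0.5, 3.8], [-0.1, -0.2], [-0.2, -0.5], [0.4, -0.9], [-2.4, -2.2], [-0.5, 0.0], [0.3, 0.5], [0.7, -0.6], [0.0, -1.0], [-2.7, -4.3], [0.3, -0.1]]
[556.48 193.41   1.24  -1.  ]
[[-1.2, 2.6], [0.5, 4.0], [-0.1, 0.1], [-0.2, -0.3], [0.5, -0.6], [-2.3, -1.9], [-0.5, 0.4], [0.2, 0.5], [0.6, -0.5], [-0.1, -1.0], [-2.8, -4.4], [0.3, -0.1]]
[557.07 198.84   1.24]
[[-0.7, 1.4], [0.6, 2.9], [0.3, -0.6], [0.5, -1.0], [0.6, -1.6], [-1.8, -2.8], [-0.3, -0.5]]
[554.41 192.24   1.24]
[[0.2, 1.3], [0.6, 0.1], [-0.0, -0.4], [-2.6, -3.6], [0.4, 0.6]]
```

```bash
cat >> h.py <<'E'
from scipy.spatial.transform import Rotation as Ro
def plan(cp,crpy,tp,trpy):
    A=Ro.from_euler('xyz',crpy); B=Ro.from_euler('xyz',trpy)
    return np.round(np.r_[(A.inv()*B).as_rotvec()/np.pi, A.inv().apply(np.subtract(tp,cp))/250],4)
E
python3 - <<'E'
from h import *
for uv,z in(((330,465),200),((250,450),250),((150,470),250),((480,230),60),((490,262),40),((410,260),40)): print(uv,ray("top",pix("top",uv),z))
print("grip at eye", (proj("top",[[530,59,236]])-[200,150])*3.6,(proj("side",[[530,59,236]])-[190,140])*2.5)
c0,o0=[264.966,-566.057,209.481],[np.pi,0,.438]
print(plan(c0,o0,[638.4,-22.3,200],[np.pi,0,-.825]))
E
```

```text
(330, 465) [439.48  86.76 200.  ]
(250, 450) [419.65 150.01 250.  ]
(150, 470) [373.43 219.2  250.  ]
(480, 230) [717.21  45.21  60.  ]
(490, 262) [696.91  25.31  40.  ]
(410, 260) [669.69  96.57  40.  ]
grip at eye [[402.22 371.86]] [[113.68 169.31]]
[-0.   -0.    0.4   2.28 -1.34  0.04]
```

Request:
carry_out(series=[[0,0,0,0.25,-0.15,0,-0.3],[0,0,0,0.5,-0.3,0,-0.3],[0,0,0,0.75,-0.44,0,-0.3],[0,0,0,0.8,-0.47,0,-0.3]], force=100)

```text
clock: 1.7
eef_pos: [397.4, -372.8, 209.7]
tcp_rot: [3.141, -0.0, 0.439]
contact_force: [0.2, -0.7, 0.5]
opening: 0.649
grasp_force: 0.0
```

Request:
carry_out(series=[[0,0,0.055,0.25,-0.15,0,-0.3],[0,0,0.11,0.5,-0.29,0,-0.3],[0,0,0.16,0.74,-0.435,0,-0.3],[0,0,0.2,0.74,-0.435,0,-0.3]])

```text
clock: 2.2
eef_pos: [519.1, -195.6, 209.7]
tcp_rot: [-3.141, -0.001, -0.194]
contact_force: [0.4, -0.6, -0.2]
opening: 0.647
grasp_force: 0.0
```

Run:
```python
from h import *
s=r.sense(); print(s["clock"],s["eef_pos"],s["tcp_rot"],s["qpos"])
a=r.grab_frame("side")[60:340,100:380,::-1]; b=r.grab_frame("top")[150:360,150:430,::-1]
a=cv2.resize(a,(400,400),interpolation=cv2.INTER_CUBIC); b=cv2.resize(b,(400,300),interpolation=cv2.INTER_CUBIC)
cv2.imwrite("pics/d.png",np.hstack([a,np.vstack([b,np.zeros((100,400,3),np.uint8)])]))
print(plan(s["eef_pos"],[np.pi,0,s["tcp_rot"][2]],[638.4,-22.3,150],[np.pi,0,-.825]))
```

```text
2.2 [ 519.07 -195.59  209.68] [-3.14 -0.   -0.19] [-0.36  0.24  1.79  0.    1.11  1.4 ]
[ 0.   -0.    0.2   0.34 -0.77  0.24]
```

View pics/d.png

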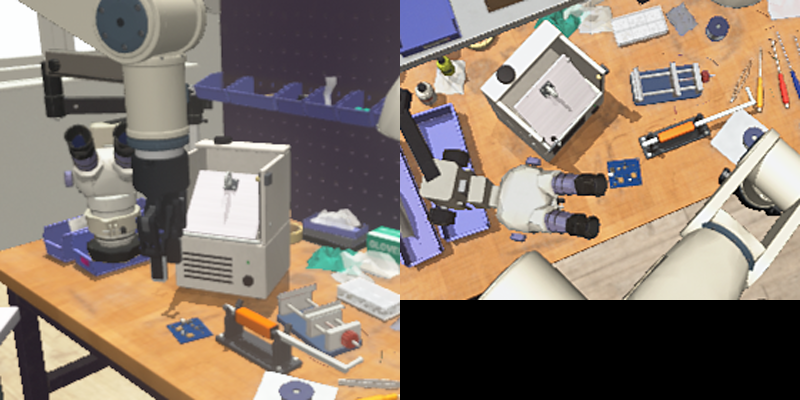

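```bash
cat >> h.py <<'E'
def tri(us,ut):
    return least_squares(lambda X:np.r_[proj("side",[X])[0]-us,proj("top",[X])[0]-ut],[600,0,100]).x
E
python3 - <<'E'
from h import *
S=lambda u,v:np.array([100+u*.7,60+v*.7]); T=lambda u,v:np.array([150+(u-400)*.7,150+v*.7])
for a,b in(((125,140),(600,185)),((75,138),(593,228)),((112,250),(530,200)),((135,185),(535,158))):
    X=tri(S(*a),T(*b)); print(X,proj("side",[X])[0]-S(*a),proj("top",[X])[0]-T(*b))
E
```

```text
[415.23  83.85 359.77] [ 0.56 -0.12] [-0.09  0.63]
[334.26  64.86 368.62] [ 0.67 -0.13] [-0.06  0.76]
[346.3  224.73  96.55] [ 3.46 -0.69] [-0.41  3.83]
[412.41 231.59 237.15] [ 6.49 -1.46] [-1.06  6.85]
```

Request:
carry_out(series=[[0,0,0.055,0.1,-0.22,0,-0.3],[0,0,0.11,0.2,-0.44,0,-0.3],[0,0,0.16,0.3,-0.66,0.08,-0.3],[0,0,0.2,0.34,-0.77,0.2,-0.3],[0,0,0.2,0.34,-0.77,0.24,-0.3]])

```text
clock: 2.92
eef_pos: [637.2, -24.0, 147.4]
tcp_rot: [3.14, 0.002, -0.816]
contact_force: [0.0, 0.9, 0.1]
opening: 0.652
grasp_force: 0.0
```

Request:
carry_out(series=[[0,0,0,0,0,0.2,-0.3],[0,0,0,0,0,0.36,-0.3],[0,0,0,0,0,0.44,-0.3],[0,0,0,0,0,0.44,-0.3]])

```text
clock: 3.42
eef_pos: [636.8, -26.0, 38.9]
tcp_rot: [3.14, 0.001, -0.819]
contact_force: [0.3, 0.5, 0.6]
opening: 0.65
grasp_force: 0.0
```

Run:
```python
from h import *
s=r.sense(); print(s["eef_pos"],s["tcp_rot"])
a=r.grab_frame("side")[250:330,230:370,::-1]; b=r.grab_frame("top")[200:280,300:440,::-1]
cv2.imwrite("pics/e.png",np.hstack([cv2.resize(i,(400,229),interpolation=cv2.INTER_CUBIC) for i in(a,b)]))
```

```text
[636.8  -26.01  38.88] [ 3.14  0.   -0.82]
```

View pics/e.png

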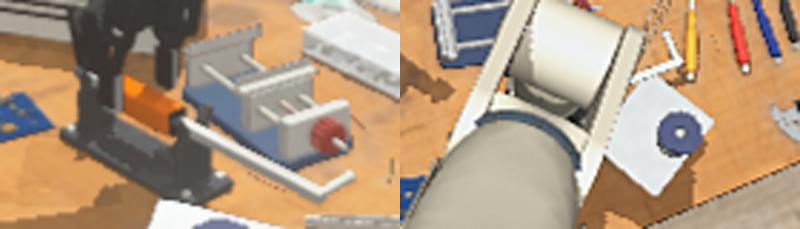

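Request:
carry_out(series=[[0,0,0,0.002,-0.013,0,-0.3],[0,0,0,0.002,-0.013,0,1],[0,0,0,0.002,-0.013,0,1],[0,0,0,0.002,-0.013,0,1],[0,0,0,0.002,-0.013,0,1],[0,0,0,0.002,-0.013,0,1]], force=25)

```text
clock: 4.28
eef_pos: [640.8, -23.1, 40.2]
tcp_rot: [-3.141, -0.001, -0.819]
contact_force: [-0.9, 0.2, 6.0]
opening: 0.25
grasp_force: 25.9
```

Request:
carry_out(series=[[0,0,0,0,0,0,1],[0,0,0,0,0,-0.05,1],[0,0,0,0,0,-0.15,1],[0,0,0,0,0,-0.35,1],[0,0,0,0,0,-0.6,1],[0,0,0,0,0,-0.84,1],[0,0,0,0,0,-0.84,1]], force=115)

```text
clock: 5.15
eef_pos: [643.2, -23.3, 255.8]
tcp_rot: [-3.135, -0.007, -0.819]
contact_force: [1.3, 0.1, -1.9]
opening: 0.211
grasp_force: 113.2
```

Run:
```python
from h import *
s=r.sense(); print(s["eef_pos"],s["tcp_rot"],s["contact_force"],s["wrist_torque"],s["opening"])
for l in ("pole","pole_hook"):
  r.grab_frame("side");r.grab_frame("top")
  for n in C:
    for d in r.silhouettes(n,l)[:1]: print(n,l,d["score"],d["position"])
print(plan(s["eef_pos"],[np.pi,0,s["tcp_rot"][2]],[580,-120,250],[np.pi,0,1.24]))
```

```text
[643.23 -23.27 255.81] [-3.13 -0.01 -0.82] [ 1.28  0.05 -1.88] [0.04 0.04 0.02] 0.21073788423321332
side pole 0.87 [210.1, 298.0]
top pole 0.31 [228.3, 346.7]
side pole_hook 0.61 [213.6, 295.0]
top pole_hook 0.74 [228.0, 346.8]
[ 0.    0.   -0.66  0.11  0.45  0.02]
```

Request:
carry_out(series=[[0,0,-0.05,0.03,0.1,0,1],[0,0,-0.105,0.06,0.2,0,1],[0,0,-0.16,0.09,0.3,0,1],[0,0,-0.215,0.11,0.4,0,1],[0,0,-0.27,0.11,0.45,0,1],[0,0,-0.325,0.11,0.45,0,1],[0,0,-0.38,0.11,0.45,0,1],[0,0,-0.43,0.11,0.45,0,1]])

```text
clock: 6.55
eef_pos: [576.7, -120.1, 248.7]
tcp_rot: [-3.141, 0.001, 0.537]
contact_force: [0.4, -0.4, -1.5]
opening: 0.214
grasp_force: 113.2
```

Run:
```python
import cv2,numpy as np
a=cv2.imread("pics/side0.png")[170:230,228:288]; b=cv2.imread("pics/top0.png")[188:248,230:290]
cv2.imwrite("pics/f.png",np.hstack([cv2.resize(i,(400,400),interpolation=cv2.INTER_NEAREST) for i in(a,b)]))
```

```text
(no output)
```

View pics/f.png

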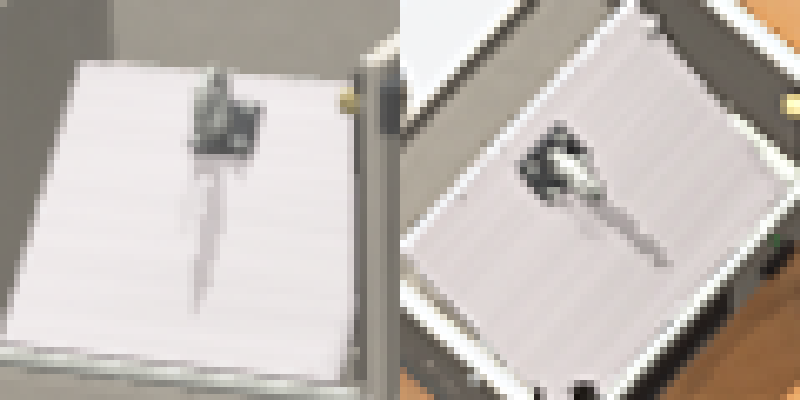

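Request:
carry_out(series=[[0,0,-0.05,0,0,0,1],[0,0,-0.1,0,0,0,1],[0,0,-0.15,0,0,0,1],[0,0,-0.2,0,0,0,1],[0,0,-0.224,0,0,0,1],[0,0,-0.224,0,0,0,1]])

```text
clock: 7.3
eef_pos: [576.8, -120.1, 248.8]
tcp_rot: [-3.141, 0.0, 1.235]
contact_force: [-0.4, -0.3, -1.8]
opening: 0.21
grasp_force: 113.2
```

```bash
cat >> h.py <<'E'
HD=[555.5,193.5,1.24]
hx=np.array([np.cos(HD[2]),np.sin(HD[2]),0]); hy=np.array([-hx[1],hx[0],0])
def eyeW(t): return place(HD,[[-26*np.cos(t)+120*np.sin(t),0,130+120*np.cos(t)+26*np.sin(t)]])[0]
def toH(X): d=np.subtract(X,[HD[0],HD[1],0]); return np.array([d@hx,d@hy,d[2]])
E
python3 - <<'E'
from h import *
us,ut=np.array([259.5,186.3]),np.array([256.5,213.3])
X=tri(us,ut); print(X,toH(X),proj("side",[X])[0]-us,proj("top",[X])[0]-ut)
for t in(.65,.7,.75,.8,.85): print(t,eyeW(t),toH(eyeW(t)),proj("side",[eyeW(t)])[0]-us,proj("top",[eyeW(t)])[0]-ut)
s=r.sense(); print(s["eef_pos"],s["tcp_rot"],s["qpos"],s["contact_force"])
ims={n:r.grab_frame(n) for n in C}
for n in C: cv2.imwrite(f"pics/{n}1.png",ims[n][:,:,::-1])
c=s["eef_pos"]; hk=np.array(c)+[0,0,19]+200*hx+20*hy
for n in C: print("hook pred",n,proj(n,[hk]),[ (d["score"],d["position"]) for d in r.silhouettes(n,"pole_hook")[:2]])
E
```

```text
[580.47 261.86 231.87] [ 72.76  -1.41 231.87] [ 0.42 -0.12] [-0.11  0.44]
0.65 [572.36 242.61 241.26] [ 51.92   0.   241.26] [-2.84 -1.31] [4.48 4.37]
0.7 [574.15 247.81 238.53] [ 57.42  -0.   238.53] [-2.09 -0.92] [3.18 3.44]
0.75 [575.89 252.87 235.53] [ 62.77  -0.   235.53] [-1.36 -0.43] [1.93 2.56]
0.8 [577.58 257.78 232.26] [ 67.97  -0.   232.26] [-0.65  0.16] [0.73 1.74]
0.85 [579.21 262.54 228.73] [ 72.99  -0.   228.73] [0.03 0.84] [-0.42  0.98]
[ 576.75 -120.06  248.83] [-3.14  0.    1.24] [-0.21  0.26  1.67 -0.    1.21  0.13] [-0.38 -0.31 -1.76]
hook pred side [[272.2  193.31]] []
hook pred top [[318.53 221.01]] [(0.6, [253.7, 366.2]), (0.37, [245.6, 336.6])]
```

Request:
carry_out(series=[[0,0,0,0.0,-0.22,0.05,1],[0,0,0,0.2,-0.22,0.09,1],[0,0,0,0.236,-0.223,0.09,1],[0,0,0,0.236,-0.223,0.09,1],[0,0,0,0.236,-0.223,0.09,1]])

```text
clock: 8.12
eef_pos: [544.0, -46.8, 227.3]
tcp_rot: [3.141, 0.0, 1.235]
contact_force: [0.3, 0.6, -1.1]
opening: 0.215
grasp_force: 113.4
```

Run:
```python
from h import *
s=r.sense(); print(s["eef_pos"],s["tcp_rot"],s["contact_force"])
c=s["eef_pos"]; y=s["tcp_rot"][2]; px=np.array([np.cos(y),np.sin(y),0]); py=np.array([-px[1],px[0],0])
hk=np.array(c)+[0,0,19]+200*px+20*py; print("hook",hk,toH(hk))
o=[]
for n,(x0,y0) in(("side",(230,160)),("top",(235,190))):
    im=r.grab_frame(n); cv2.imwrite(f"pics/{n}2.png",im[:,:,::-1])
    i=cv2.resize(im[y0:y0+80,x0:x0+80,::-1],(400,400),interpolation=cv2.INTER_NEAREST)
    p=(proj(n,[hk])[0]-[x0,y0]+.5)*5; cv2.circle(i,tuple(np.int32(p)),3,(0,0,255),1); print(n,p)
    o.append(i)
cv2.imwrite("pics/g.png",np.hstack(o))
```

```text
[543.99 -46.79 227.26] [3.14 0.   1.24] [ 0.3   0.56 -1.1 ]
hook [590.94 148.65 246.26] [-30.91 -48.09 246.26]
side [159.23 167.34]
top [286.62 168.62]
```

View pics/g.png

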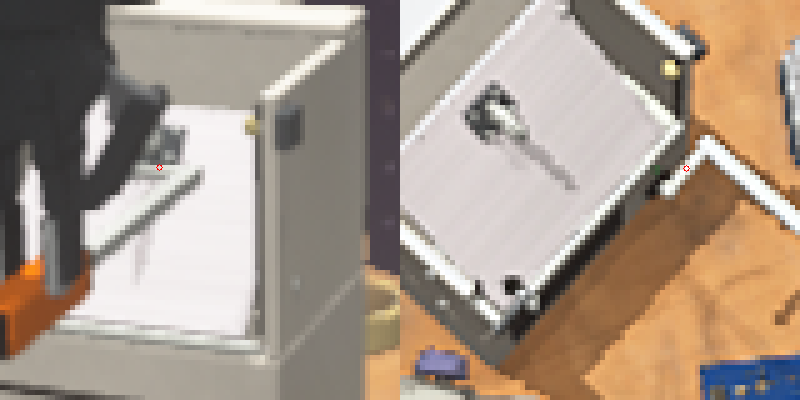

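Request:
carry_out(series=[[0,0,0,0.12,0,0.02,1],[0,0,0,0.24,0,0.04,1],[0,0,0,0.34,0,0.0575,1],[0,0,0,0.4,0,0.0575,1],[0,0,0,0.415,0,0.0575,1],[0,0,0,0.415,0,0.0575,1],[0,0,0,0.415,0,0.0575,1]])

```text
clock: 9.1
eef_pos: [577.7, 51.2, 212.8]
tcp_rot: [3.141, 0.0, 1.235]
contact_force: [0.0, -0.6, -0.6]
opening: 0.215
grasp_force: 113.4
```

```bash
cat > look.py <<'E'
from h import *
import sys
s=r.sense(); print(s["eef_pos"],s["tcp_rot"],s["contact_force"])
c=s["eef_pos"]; y=s["tcp_rot"][2]; px=np.array([np.cos(y),np.sin(y),0]); py=np.array([-px[1],px[0],0])
hk=np.array(c)+[0,0,19]+200*px+20*py; print("hook",hk,toH(hk))
o=[]
for n,(x0,y0) in(("side",(240,165)),("top",(240,195))):
    im=r.grab_frame(n); cv2.imwrite(f"pics/{n}_{sys.argv[1]}.png",im[:,:,::-1])
    i=cv2.resize(im[y0:y0+50,x0:x0+50,::-1],(400,400),interpolation=cv2.INTER_NEAREST)
    p=(proj(n,[hk])[0]-[x0,y0]+.5)*8; cv2.circle(i,tuple(np.int32(p)),3,(0,0,255),1); print(n,p)
    p=(proj(n,[[580.5,261.9,231.9]])[0]-[x0,y0]+.5)*8; cv2.circle(i,tuple(np.int32(p)),3,(0,255,0),1)
    o.append(i)
cv2.imwrite(f"pics/{sys.argv[1]}.png",np.hstack(o))
E
python3 look.py h
```

```text
[577.72  51.2  212.76] [3.14 0.   1.24] [ 0.02 -0.63 -0.64]
hook [624.72 246.63 231.76] [ 72.73 -48.21 231.76]
side [282.73 184.37]
top [216.45  66.  ]
```

View pics/h.png

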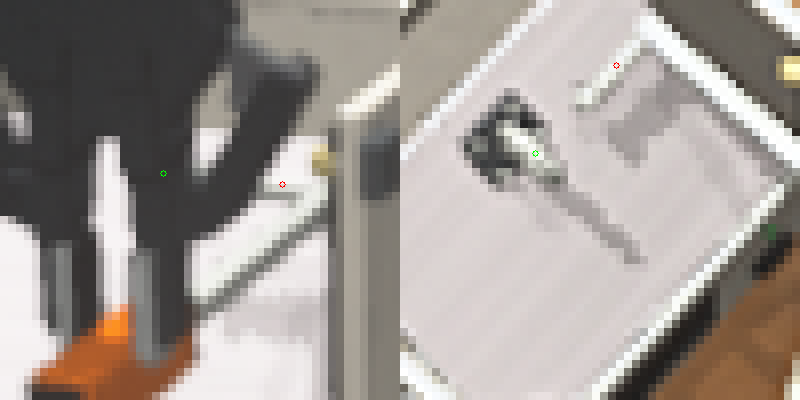

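Request:
carry_out(series=[[0,0,0,0,-0.03,0,1],[0,0,0,0,-0.06,0,1],[0,0,0,0,-0.07,0,1],[0,0,0,0,-0.08,0,1],[0,0,0,0,-0.08,0,1]])

```text
clock: 9.82
eef_pos: [558.9, 58.6, 212.7]
tcp_rot: [3.141, -0.0, 1.236]
contact_force: [0.4, -0.4, -2.3]
opening: 0.212
grasp_force: 113.4
```

Request:
carry_out(series=[[0,0,0,0,-0.008,0,1],[0,0,0,0,-0.014,0,1],[0,0,0,0,-0.014,0,1]])

```text
clock: 10.2
eef_pos: [555.6, 59.7, 212.6]
tcp_rot: [-3.142, 0.0, 1.236]
contact_force: [0.3, -0.9, -1.1]
opening: 0.212
grasp_force: 113.4
```

Request:
carry_out(series=[[0,0,0,0,-0.02,0,1],[0,0,0,0,-0.036,0,1],[0,0,0,0,-0.036,0,1]])

```text
clock: 10.58
eef_pos: [546.8, 62.8, 212.7]
tcp_rot: [-3.141, -0.0, 1.236]
contact_force: [0.1, -0.0, -0.9]
opening: 0.215
grasp_force: 113.5
```

Request:
carry_out(series=[[0,0,0,0,-0.03,0,1],[0,0,0,0,-0.056,0,1],[0,0,0,0,-0.056,0,1]])

```text
clock: 10.95
eef_pos: [533.3, 67.4, 212.6]
tcp_rot: [-3.141, 0.0, 1.236]
contact_force: [-0.8, -0.3, -1.1]
opening: 0.219
grasp_force: 113.5
```

```bash
python3 look.py i
```

```text
[533.28  67.43 212.57] [-3.14  0.    1.24] [-0.85 -0.29 -1.07]
hook [580.08 262.9  231.57] [ 73.63  -0.71 231.57]
side [162.48 173.43]
top [132.24 154.01]
```

View pics/i.png

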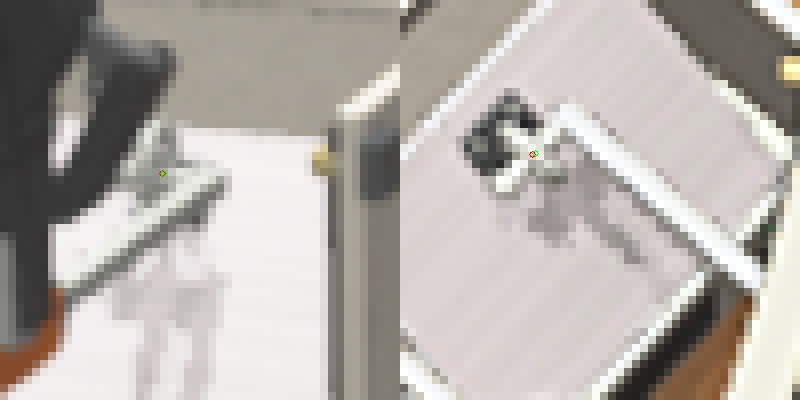

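Request:
carry_out(series=[[0,0,0,-0.02,0,-0.014,1],[0,0,0,-0.05,0,-0.03,1],[0,0,0,-0.078,0,-0.046,1],[0,0,0,-0.112,0,-0.06,1],[0,0,0,-0.146,0,-0.072,1],[0,0,0,-0.182,0,-0.081,1],[0,0,0,-0.218,0,-0.088,1],[0,0,0,-0.218,0,-0.088,1]])

```text
clock: 12.05
eef_pos: [515.7, 14.8, 234.7]
tcp_rot: [3.142, 0.001, 1.235]
contact_force: [0.0, -0.4, -1.7]
opening: 0.207
grasp_force: 113.4
```

Request:
carry_out(series=[[0,0,0,-0.03,0,-0.004,1],[0,0,0,-0.06,0,-0.006,1],[0,0,0,-0.09,0,-0.006,1]])

```text
clock: 12.42
eef_pos: [508.4, -5.9, 236.1]
tcp_rot: [-3.142, -0.0, 1.236]
contact_force: [0.6, 1.8, -1.6]
opening: 0.211
grasp_force: 113.4
```

```bash
python3 look.py j
python3 - <<'E'
from h import *
def ff(a,x,y,u): return place(HD,[[x*np.cos(a)+u*np.sin(a),y,130+u*np.cos(a)-x*np.sin(a)]])[0]
for n in C:
  for d in r.silhouettes(n,"flap")[:1]:
    ys,xs=np.where(d["region"]); print(n,d["score"],xs.min(),xs.max(),ys.min(),ys.max())
  for a in(.85,.5,.3,.2,.15): print(a,proj(n,[ff(a,0,80,148),ff(a,0,-80,148)]).round(0).tolist(),proj(n,[eyeW(a)]))
E
```

```text
[508.43  -5.86 236.08] [-3.14 -0.    1.24] [ 0.58  1.78 -1.63]
hook [555.27 189.6  255.08] [ -3.76  -1.05 255.08]
side [ 77.4  169.28]
top [282.08 269.33]
side 0.9 228 280 174 227
0.85 [[240.0, 182.0], [289.0, 186.0]] [[259.53 187.14]]
0.5 [[234.0, 175.0], [285.0, 179.0]] [[254.28 184.43]]
0.3 [[230.0, 174.0], [282.0, 178.0]] [[250.9  185.18]]
0.2 [[228.0, 174.0], [280.0, 178.0]] [[249.16 186.22]]
0.15 [[226.0, 174.0], [279.0, 178.0]] [[248.29 186.9 ]]
top 0.63 248 288 201 251
0.85 [[229.0, 225.0], [264.0, 188.0]] [[256.08 214.28]]
0.5 [[238.0, 232.0], [274.0, 193.0]] [[265.09 220.79]]
0.3 [[244.0, 237.0], [280.0, 198.0]] [[270.98 225.55]]
0.2 [[248.0, 240.0], [284.0, 200.0]] [[274.02 228.14]]
0.15 [[250.0, 241.0], [286.0, 202.0]] [[275.54 229.47]]
```

View pics/j.png

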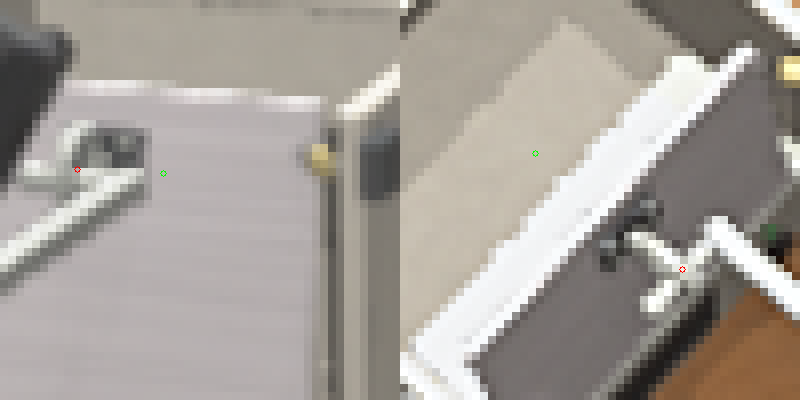

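Request:
carry_out(series=[[0,0,0,-0.016,0,0,1],[0,0,0,-0.03,0,0.001,1],[0,0,0,-0.04,0,0.002,1],[0,0,0,-0.05,0,0.003,1]])

```text
clock: 13.12
eef_pos: [505.0, -15.6, 235.4]
tcp_rot: [-3.142, -0.004, 1.235]
contact_force: [3.3, 12.4, -3.0]
opening: 0.213
grasp_force: 113.3
```

Request:
carry_out(series=[[0,0,0,-0.006,0,0,1],[0,0,0,-0.012,0,0,1]])

```text
clock: 13.38
eef_pos: [503.6, -19.6, 235.3]
tcp_rot: [-3.141, -0.001, 1.236]
contact_force: [0.9, 4.2, -2.3]
opening: 0.214
grasp_force: 113.3
```

Request:
carry_out(series=[[0,0,0,-0.004,0,0,1],[0,0,0,-0.008,0,0,1]])

```text
clock: 13.62
eef_pos: [502.7, -22.3, 235.3]
tcp_rot: [-3.141, 0.001, 1.236]
contact_force: [-0.2, 0.4, -0.8]
opening: 0.212
grasp_force: 113.4
```

Request:
carry_out(series=[[0,0,0,-0.006,0,0,1],[0,0,0,-0.012,0,0,1]])

```text
clock: 13.88
eef_pos: [501.8, -25.1, 235.3]
tcp_rot: [-3.142, 0.0, 1.236]
contact_force: [0.5, 1.2, -2.0]
opening: 0.215
grasp_force: 113.4
```

Request:
carry_out(series=[[0,0,0,-0.006,0,0,1],[0,0,0,-0.012,0,0,1]])

```text
clock: 14.12
eef_pos: [501.1, -26.9, 235.4]
tcp_rot: [-3.142, -0.002, 1.235]
contact_force: [1.9, 9.2, -2.8]
opening: 0.213
grasp_force: 113.3
```

Request:
carry_out(series=[[0,0,0,-0.004,0,0,1],[0,0,0,-0.008,0,0,1]])

```text
clock: 14.38
eef_pos: [500.9, -27.3, 235.4]
tcp_rot: [-3.141, -0.005, 1.235]
contact_force: [3.3, 15.8, -3.2]
opening: 0.213
grasp_force: 113.2
```

Request:
carry_out(series=[[0,0,0,0.0045,0,0,1],[0,0,0,0.0045,0,0,1]])

```text
clock: 14.62
eef_pos: [501.0, -27.0, 235.4]
tcp_rot: [-3.141, -0.003, 1.236]
contact_force: [1.6, 8.8, -2.3]
opening: 0.215
grasp_force: 113.2
```

Request:
carry_out(series=[[0,0,0,-0.0025,0,0,1],[0,0,0,-0.0025,0,0,1]])

```text
clock: 14.88
eef_pos: [501.0, -27.1, 235.4]
tcp_rot: [-3.141, -0.004, 1.235]
contact_force: [3.2, 11.6, -4.1]
opening: 0.213
grasp_force: 113.2
```

Request:
carry_out(series=[[0,0,0,0,0,0,1],[0,0,0,0,0,0,1],[0,0,0,0,0,0,1],[0,0,0,0,0,0,1]])

```text
clock: 15.38
eef_pos: [501.0, -27.1, 235.4]
tcp_rot: [-3.142, -0.004, 1.235]
contact_force: [2.2, 11.5, -3.0]
opening: 0.213
grasp_force: 113.2
```

Request:
carry_out(series=[[0,0,0,0,0,0,1],[0,0,0,0,0,0,1],[0,0,0,0,0,0,1],[0,0,0,0,0,0,1],[0,0,0,0,0,0,1],[0,0,0,0,0,0,1]])

```text
clock: 16.12
eef_pos: [501.0, -27.1, 235.4]
tcp_rot: [-3.142, -0.004, 1.235]
contact_force: [2.4, 11.1, -3.2]
opening: 0.209
grasp_force: 113.2
```

Request:
carry_out(series=[[0,0,0,0.01,0,0.002,1],[0,0,0,0.02,0,0.004,1],[0,0,0,0.03,0,0.006,1],[0,0,0,0.03,0,0.006,1]])

```text
clock: 16.62
eef_pos: [502.9, -22.0, 233.8]
tcp_rot: [-3.142, 0.0, 1.236]
contact_force: [-0.7, -0.2, -1.9]
opening: 0.214
grasp_force: 113.4
```

Request:
carry_out(series=[[0,0,0,0,0.02,0,1],[0,0,0,0,0.04,0,1],[0,0,0,0,0.05,0,1],[0,0,0,0,0.05,0,1]])

```text
clock: 17.12
eef_pos: [514.8, -26.3, 233.8]
tcp_rot: [-3.141, 0.0, 1.236]
contact_force: [-0.8, 0.1, -1.3]
opening: 0.212
grasp_force: 113.4
```

Request:
carry_out(series=[[0,0,0,0,0.02,0,1],[0,0,0,0,0.04,0,1],[0,0,0,0,0.04,0,1]])

```text
clock: 17.5
eef_pos: [524.6, -29.5, 233.9]
tcp_rot: [3.141, -0.0, 1.236]
contact_force: [-0.4, -0.0, -1.0]
opening: 0.211
grasp_force: 113.4
```

Request:
carry_out(series=[[0,0,0,0,0.03,0,1],[0,0,0,0,0.06,0,1],[0,0,0,0,0.08,0,1],[0,0,0,0,0.08,0,1]])

```text
clock: 18.0
eef_pos: [543.3, -36.1, 233.7]
tcp_rot: [-3.141, 0.0, 1.236]
contact_force: [-0.9, 0.1, -2.3]
opening: 0.216
grasp_force: 113.4
```

```bash
python3 look.py k
python3 - <<'E'
from h import *
for n in C:
  for d in r.silhouettes(n,"flap")[:1]:
    ys,xs=np.where(d["region"]); print(n,d["score"],xs.min(),xs.max(),ys.min(),ys.max())
E
```

```text
[543.33 -36.14 233.72] [-3.14  0.    1.24] [-0.87  0.09 -2.35]
hook [590.24 159.31 252.72] [-21.06 -43.96 252.72]
side [173.77 200.19]
top [391.94 217.03]
side 0.69 235 278 178 227
top 0.61 256 290 207 246
```

View pics/k.png

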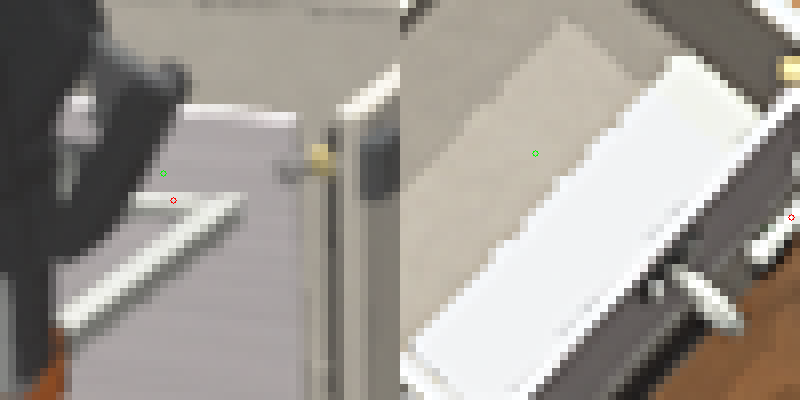

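Request:
carry_out(series=[[0,0,0,-0.12,0,0,1],[0,0,0,-0.3,0,0,1],[0,0,0,-0.45,0.05,-0.05,1],[0,0,0,-0.45,0.2,-0.08,1],[0,0,0,-0.45,0.36,-0.08,1],[0,0,0,-0.45,0.36,-0.08,1]])

```text
clock: 18.95
eef_pos: [592.8, -172.6, 253.5]
tcp_rot: [3.141, -0.0, 1.235]
contact_force: [-0.3, 0.2, -1.9]
opening: 0.214
grasp_force: 113.5
```

Request:
carry_out(series=[[0,0,0.05,0,0,0,1],[0,0,0.105,0,0,0,1],[0,0,0.16,0,0,0,1],[0,0,0.215,0,0,0,1],[0,0,0.27,0,0,0,1],[0,0,0.325,0,0,0,1],[0,0,0.38,0,0,0,1],[0,0,0.43,0,0,0,1]])

```text
clock: 19.95
eef_pos: [589.9, -171.2, 253.8]
tcp_rot: [-3.141, 0.001, -0.12]
contact_force: [-0.1, 0.6, -1.3]
opening: 0.21
grasp_force: 113.6
```

Request:
carry_out(series=[[0,0,0.055,0,0,0,1],[0,0,0.11,0,0,0,1],[0,0,0.165,0,0,0,1],[0,0,0.21,0,0,0,1],[0,0,0.224,0,0,0,1],[0,0,0.224,0,0,0,1]])

```text
clock: 20.7
eef_pos: [590.1, -171.3, 253.8]
tcp_rot: [3.141, 0.001, -0.818]
contact_force: [-0.2, 0.3, -1.5]
opening: 0.213
grasp_force: 113.6
```

Run:
```python
from h import *
s=r.sense(); print(s["eef_pos"],s["tcp_rot"],s["contact_force"],s["wrist_torque"])
print(plan(s["eef_pos"],[np.pi,0,s["tcp_rot"][2]],[640.6,-23.1,120],[np.pi,0,-.819]))
```

```text
[ 590.12 -171.32  253.78] [ 3.14  0.   -0.82] [-0.16  0.27 -1.52] [0.04 0.04 0.02]
[-0.   -0.    0.   -0.29 -0.55  0.54]
```

Request:
carry_out(series=[[0,0,0,-0.1,-0.2,0,1],[0,0,0,-0.2,-0.4,0,1],[0,0,0,-0.29,-0.55,0,1],[0,0,0,-0.292,-0.551,0.2,1],[0,0,0,-0.292,-0.551,0.42,1],[0,0,0,-0.292,-0.551,0.53,1],[0,0,0,-0.292,-0.551,0.53,1],[0,0,0,-0.292,-0.551,0.53,1]])

```text
clock: 21.7
eef_pos: [642.5, -24.4, 122.8]
tcp_rot: [-3.14, -0.001, -0.818]
contact_force: [-0.3, 1.3, -1.6]
opening: 0.217
grasp_force: 113.6
```

Run:
```python
from h import *
s=r.sense(); print(s["eef_pos"],s["tcp_rot"],s["contact_force"])
print(plan(s["eef_pos"],[np.pi,0,s["tcp_rot"][2]],[640.8,-23.1,41],[np.pi,0,-.819]))
o=[]
for n,(x0,y0) in(("side",(245,245)),("top",(310,200))):
    im=r.grab_frame(n)
    o.append(cv2.resize(im[y0:y0+80,x0:x0+110,::-1],(400,291),interpolation=cv2.INTER_CUBIC))
cv2.imwrite("pics/l.png",np.hstack(o))
```

```text
[642.53 -24.42 122.83] [-3.14 -0.   -0.82] [-0.26  1.26 -1.63]
[ 0.   -0.    0.   -0.01  0.    0.33]
```

Request:
carry_out(series=[[0,0,0,-0.008,0.001,0.1,1],[0,0,0,-0.008,0.001,0.19,1],[0,0,0,-0.008,0.001,0.24,1],[0,0,0,-0.008,0.001,0.26,1],[0,0,0,-0.008,0.001,0.27,1]])

```text
clock: 22.42
eef_pos: [640.8, -23.2, 54.5]
tcp_rot: [-3.141, -0.001, -0.819]
contact_force: [-0.2, -0.1, -0.2]
opening: 0.217
grasp_force: 113.6
```

Request:
carry_out(series=[[0,0,0,0,0,0.015,1],[0,0,0,0,0,0.03,1],[0,0,0,0,0,0.03,1]])

```text
clock: 22.8
eef_pos: [640.1, -23.1, 46.2]
tcp_rot: [3.141, 0.0, -0.819]
contact_force: [0.8, -0.2, -1.2]
opening: 0.217
grasp_force: 113.6
```

Request:
carry_out(series=[[0,0,0,0,0,0.008,1],[0,0,0,0,0,0.016,1],[0,0,0,0,0,0.018,1],[0,0,0,0,0,0.018,1]])

```text
clock: 23.3
eef_pos: [640.2, -23.1, 41.8]
tcp_rot: [3.142, 0.0, -0.819]
contact_force: [-0.1, -0.2, -0.7]
opening: 0.215
grasp_force: 113.6
```

Request:
carry_out(series=[[0,0,0,0,0,0.003,1],[0,0,0,0,0,0.005,1],[0,0,0,0,0,0.005,1]])

```text
clock: 23.68
eef_pos: [640.2, -23.1, 40.7]
tcp_rot: [-3.141, -0.0, -0.819]
contact_force: [0.3, 0.6, -0.5]
opening: 0.217
grasp_force: 113.9
```

Request:
carry_out(series=[[0,0,0,0,0,0.003,1],[0,0,0,0,0,0.003,1]])

```text
clock: 23.92
eef_pos: [640.3, -23.1, 40.7]
tcp_rot: [-3.141, -0.0, -0.819]
contact_force: [-2.7, 1.4, 6.2]
opening: 0.213
grasp_force: 114.8
```

Request:
carry_out(series=[[0,0,0,0,0,0.003,1],[0,0,0,0,0,0.003,1]])

```text
clock: 24.18
eef_pos: [640.3, -23.1, 40.6]
tcp_rot: [-3.141, -0.0, -0.819]
contact_force: [-6.1, 0.0, 14.5]
opening: 0.217
grasp_force: 115.6
```

Seated. Ease back, open gently to a partial opening, then rise.

Request:
carry_out(series=[[0,0,0,0,0,-0.003,1],[0,0,0,0,0,-0.004,0.4],[0,0,0,0,0,-0.004,0.2],[0,0,0,0,0,-0.004,-0.1],[0,0,0,0,0,-0.004,-0.3],[0,0,0,0,0,-0.004,-0.3],[0,0,0,0,0,-0.004,-0.3]], force=25)

```text
clock: 25.05
eef_pos: [640.2, -23.1, 40.1]
tcp_rot: [-3.142, -0.0, -0.819]
contact_force: [-0.4, 0.4, 0.6]
opening: 0.649
grasp_force: 0.0
```

Request:
carry_out(series=[[0,0,0,0,0,-0.03,-0.3],[0,0,0,0,0,-0.1,-0.3],[0,0,0,0,0,-0.3,-0.3],[0,0,0,0,0,-0.55,-0.3],[0,0,0,0,0,-0.8,-0.3],[0,0,0,-0.1,0.2,-0.8,-0.3],[0,0,0,-0.2,0.42,-0.8,-0.3],[0,0,0,-0.3,0.62,-0.8,-0.3]])

```text
clock: 26.05
eef_pos: [474.1, -74.6, 241.5]
tcp_rot: [-3.141, -0.002, -0.819]
contact_force: [0.5, -0.0, -0.0]
opening: 0.651
grasp_force: 0.0
```

Request:
carry_out(series=[[0,0,0,-0.1,0.2,0,-0.3],[0,0,0,-0.2,0.4,0,-0.3],[0,0,0,-0.2,0.4,0,-0.3],[0,0,0,-0.2,0.4,0,-0.3]])

```text
clock: 26.55
eef_pos: [369.5, -106.3, 241.4]
tcp_rot: [-3.14, -0.003, -0.82]
contact_force: [1.1, -0.6, 0.3]
opening: 0.65
grasp_force: 0.0
```

Run:
```python
from h import *
o=[]
for n,(x0,y0,w,h) in(("side",(190,140,200,240)),("top",(200,150,220,140))):
    im=r.grab_frame(n); i0=cv2.imread(f"pics/{n}0.png")
    i=im[y0:y0+h,x0:x0+w,::-1]
    for l in("flap","pole","solder_spool","board_5"): print(n,l,[(round(d["score"],2),np.round(d["position"],1)) for d in r.silhouettes(n,l)[:1]])
    o+= [cv2.resize(i,(400,int(400*h/w)),interpolation=cv2.INTER_CUBIC)]
b=np.zeros((480,400,3),np.uint8); b[:o[1].shape[0]]=o[1]
cv2.imwrite("pics/m.png",np.hstack([o[0],b]))
```

```text
side flap [(0.91, array([201.5, 251.9]))]
side pole [(0.68, array([288. , 292.3]))]
side solder_spool [(0.96, array([344.1, 307.7]))]
side board_5 [(0.8, array([289.4, 232.9]))]
top flap [(0.94, array([230.1, 272.4]))]
top pole [(0.95, array([238.1, 351.6]))]
top solder_spool [(0.59, array([250.9, 398.3]))]
top board_5 [(0.97, array([270.3, 307.3]))]
```

View pics/m.png

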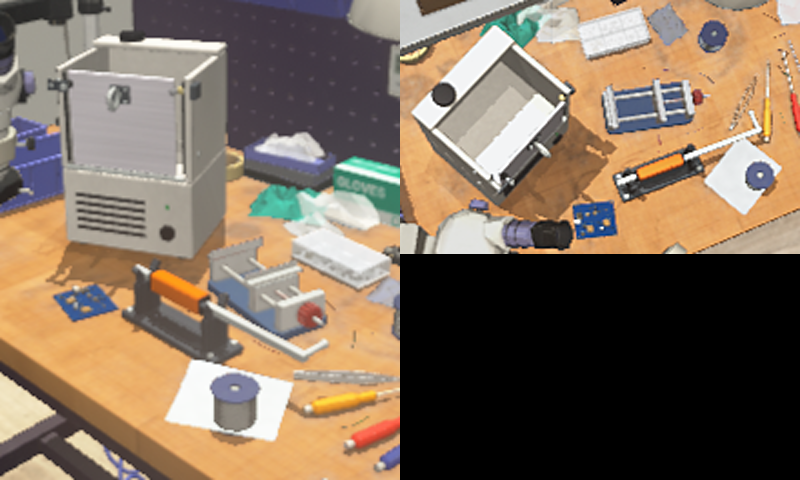

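The picture shows the flap shut, with its ring at about (117,95) in the side view. The pole lies in its rack at about (178,290), and the bystanders are where they were.

```bash
python3 -c "
from rig import r
print(r.sign_off())"
```

```text
the job is handed in; nothing more can be done
None
```

The flap is shut against its stop after a hold of just over one second at about 11 to 12 N (highest pull read about 16 N), the pole is back in its rack with nothing else moved, and the job was handed in at about 27 s.

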